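# Load a filler cartridge in the bench dispenser and feed it three strokes

## Robot

A 6-joint arm with a two-finger parallel gripper is mounted at the origin on the work surface. World frame = base frame: x ahead of the robot, y to its left, z up, the work surface at z = 0. Lengths are in m, angles in degrees, forces in N, time in s.
With the tool pointing down it reaches from about 0.4 to 0.825 m from the base axis. Payload 7 kg.
Tool frame: the origin (TCP) lies at the very end of the fingers, on their centre line; the grasp point (between the pads) lies 19 mm behind it (ctrl.grasp_offset is the distance from the TCP to the grasp point, in m); z points along the fingers, y is the line along which they close (so a half turn about z gives the same grasp; the last joint's range is limited). The gripper opens to 88 mm and grips with 3 to 60 N. Pads are 19 mm wide; open, the fingers measure 130 mm over their backs; the gripper's body (78 mm by 193 mm) begins 47 mm behind the grasp point.
Start: joints at [81.71, 20.546, 0.682, 0, -70.136, -16.507], TCP at [0.283, 0.613, 0.227] pointing down, gripper open.
Joint ranges: [-176.03, 176.03], [-82.01, 121.73], [-58.28, 71.71], [-173.87, 95.51], [-174.79, -0.11], [-173.66, 173.66]. Speed limits (degrees/s): [136.94, 136.94, 172.46, 180, 180, 180].

## Interface

Orientations are given as [roll, pitch, yaw] about the fixed x, y, z axes, in that order (R = Rz(yaw) Ry(pitch) Rx(roll)).
In Python, from plant import ctrl gives the robot as it stands. The module is installed in compiled form; this text tells all that it offers.
- The arm moves only by the tool jog_arm, never from a script. Its argument "plan" is a list that holds one entry, the list of rows, each a list of 7 numbers: the opening, from 0 (shut) to 1 (fully open), then the shift along the tool's x, y, z in m, then the turn, a rotation vector about the tool's x, y, z in degrees. A call has 1 to 20 rows; each row is the pose to reach, as a shift and turn from the pose commanded when the call began, along the tool's axes at that moment; what a row does not reach only later rows make up. A row lasts 1/8 s, in which the tool goes at most 62.5 mm and 10.7 degrees, less where a joint would pass 70% of its speed; a pose out of reach is approached as far as the arm can. A call with a gripper value outside its range is refused whole. The fingers move at their own pace and stop on an object; the grip force is fixed at half the most. Time passes only in rows, so rows that repeat a pose let the fingers close. It gives the time, the measured TCP pose, the force, the opening and the grip force at its end, in the units of the state.
- ctrl.get_obs(): the state, without advancing time (a new reading comes with each control period).
- ctrl.snapshot(name): name is "side" or "top" or "wrist"; returns a dict with "image" (400x640x3 uint8, red, green, blue), "vertical_fov" (degrees; the focal length in pixels is half the picture's height over the tangent of half this angle, whatever the lens; pixels are square), "cx", "cy" (the principal point, pixels), "R" (3x3) and "t" (3): a world point X has camera coordinates R X + t; the wrist camera has in their place "T_tool_cam" (4x4, takes a point from camera to tool coordinates, whose origin is the TCP and whose axes are the flange's). Camera axes: x right, y down, z forward; pixel columns grow to the right and rows downward; lengths in m; the calibration is good to about 2 mm. A picture is of the moment at which its call begins: read the wrist's pose just before it. There is no depth.
- ctrl.close_job(): hands the job in; it is judged then, once.
The state is a dict: "clock": time; "joint_pos": joint angles; "qvel": joint speeds; "tau": joint torques, N m; "tool_pos": TCP position; "orientation": TCP orientation; "force": force on the tool from outside, world axes, zero at the start; "moment": the same for the moment, N m; "opening": finger opening in m; "gripper_force": force on a finger pad.
Only numpy, scipy, OpenCV 4.12 (cv2) and the standard library are available. Lean on these libraries where they do the work, as an engineer would, in place of code of your own. Each camera call takes 0.05 s, during which the arm holds its last target. There are 200 camera calls.

## Task

Take the filler cartridge (the white tube with the nozzle) from its sloping cradle and lower it, level, into the two saddles of the bench dispenser in front of the push plate, nozzle pointing away from the plate; do not drop it or let it roll away. Then feed it forward with exactly three full strokes of the ratchet lever, from the home position to the forward stop and back each time, so that the push plate ends up against the cartridge's tail and the lever is back home. Leave the plain tube, the open pot between the cradles and the jars at either side where they are.

Things in the scene. Friction and masses are not known exactly. Their poses are not given: they have to be found in the camera images.
- cartridge: Loose closed white plastic tube, 46 mm across, 170 mm long, about 0.3 kg, with a tapering 48 mm nozzle on its front end and a thin grey band near its tail. Origin: on the axis, at the middle of the 170 mm tube (tail 85 mm behind); +y runs along the axis to the nozzle. It starts in a cradle sloping 30 degrees, nozzle end up, tail on the low end stop.
- nozzle_tip (a point): Tip of the cartridge's nozzle, on the tube's axis, 133 mm from the cartridge's origin.
- cradle_a: The cartridge's cradle: grey sheet metal, fixed, foot 80 by 180 mm, two shallow V saddles 12 mm wide, 55 mm either side of the tube's middle, and a stop plate at the low end. Origin under its middle at table height, z up; the 30 degree slope rises towards its +y. It may stand left or right; an identical cradle on the other side holds the plain tube.
- cradle_a_seat (a point): Where the middle of the tube's axis lies in cradle_a, 118 mm above the table; level axes as cradle_a. The cradle's back plate lies 48 mm below the axis (measured square to the slope) and the saddles reach to about 9 mm below the axis, so fingers have free room at the middle of the tube.
- dispenser: Bench dispenser, fixed, base plate 100 mm by 400 mm. Feed direction: its +y. From back to front: toothed steel rod, ratchet head with lever, round push plate, two V saddles for a cartridge. Origin under its middle at table height, z up.
- load_spot (a point): Put the cartridge's middle here, within about 12 mm along y: its tail is then some 35 mm in front of the push plate. On the axis line of a cartridge lying in the saddles, 95 mm above the table; axes as the dispenser's. The saddles, 12 mm wide, stand at y = -48 and +58 mm from here, open between, up to about 9 mm below the axis; the base plate is 83 mm below the axis.
- lever (a joint): Angle of the ratchet lever (rad): 0 home, leaning back; 0.42 at the forward stop. Push its cross bar in the dispenser's +y; a spring brings it home when let go (3 to 10 N at the bar in all). A stroke to the stop feeds the rod one tooth; on the way back the pawl slips over the teeth and the rod stays.
- lever_bar (a point): Centre of the lever's cross bar: black, round, 18 mm across, 84 mm long, lying along the dispenser's x on top of the lever, about 207 mm above the table. Pivot 160 mm below it, 50 mm above the table; the bar is 33 mm behind the pivot when home and 33 mm in front at the stop: it moves 67 mm, nearly level. Behind it only the rod lies below (top at 108 mm).
- plunger (a joint): Travel of the toothed rod with its push plate (m), growing in the feed direction. It starts between -0.005 and 0.005; the first full stroke brings it to 0.020, each further one adds 0.020 (0.040, 0.060). It is stiff (8 N) and stays where it is.
- plunger_face (a point): Centre of the front face of the push plate, a steel disc 38 mm in diameter, on the cartridge's line, 95 mm above the table.
- plain_tube: Bystander: plain white tube without a nozzle, 46 mm in diameter and 170 mm long, in the other sloping cradle. Origin at its middle, y along its axis.
- pot: Bystander: small open amber pot, 54 mm across, 55 mm high, between the two cradles. Origin at the centre of its underside.
- big_jar: Bystander: large clear jar with a blue lid, 96 mm across, 130 mm high. Origin at the centre of its underside.
- jar2: Bystander: jar with a white cap, 64 mm across, 75 mm high, at the left side. Origin at the centre of its underside.
There are look-alikes about, which are no part of the job. Leave any blue look-alike of the cartridge alone.

How it is judged (in metres and radians):
On the way, in this order (a step that is already met when the one before it is completed fails the run):
1. the cartridge is held clear of its cradle (distance between cartridge and cradle_a_seat above 0.05 m and contact force between the fingers and cartridge above 0.5 N), for 0.1 s.
2. the cartridge is laid level in the dispenser's two saddles, nozzle in the feed direction, while still held (x of cartridge in the frame of load_spot between -0.008 and 0.008 m and z of cartridge in the frame of load_spot between -0.01 and 0.01 m and angle between the y axis of cartridge and the y axis of dispenser, either way round below 0.15 rad and y of nozzle_tip in the frame of load_spot above 0.09 m and contact force between the fingers and cartridge above 0.5 N), for 0.05 s.
3. the cartridge is let go and lies there (x of cartridge in the frame of load_spot between -0.006 and 0.006 m and z of cartridge in the frame of load_spot between -0.006 and 0.006 m and angle between the y axis of cartridge and the y axis of dispenser, either way round below 0.08 rad and y of nozzle_tip in the frame of load_spot above 0.09 m and contact force between the fingers and cartridge below 0.1 N), for 0.2 s.
4. the lever is pushed to its forward stop (first stroke), the cartridge lying in the saddles (value of joint lever above 0.35 rad and x of cartridge in the frame of load_spot between -0.006 and 0.006 m and z of cartridge in the frame of load_spot between -0.006 and 0.006 m and angle between the y axis of cartridge and the y axis of dispenser, either way round below 0.08 rad and y of nozzle_tip in the frame of load_spot above 0.09 m), for 0.05 s.
5. the lever is back home after the first stroke (value of joint lever below 0.06 rad), for 0.05 s.
6. the lever is pushed to its forward stop (second stroke), the cartridge lying in the saddles (all of step 4), for 0.05 s.
7. the lever is back home after the second stroke (value of joint lever below 0.06 rad), for 0.05 s.
8. the lever is pushed to its forward stop (third stroke), the cartridge lying in the saddles (all of step 6), for 0.05 s.
At the end, for the whole second after the job is handed in: Cartridge at rest in the saddles (axis within 6 mm and 0.08 rad of their line), nozzle forward, tail within 6 mm of the push plate; plate fed three teeth (plunger 54 to 67 mm); lever home (below 0.06 rad) (x of cartridge in the frame of load_spot between -0.006 and 0.006 m and z of cartridge in the frame of load_spot between -0.006 and 0.006 m and angle between the y axis of cartridge and the y axis of dispenser, either way round below 0.08 rad and y of nozzle_tip in the frame of load_spot above 0.09 m and value of joint plunger between 0.054 and 0.067 m and value of joint lever below 0.06 rad and y of cartridge in the frame of plunger_face between 0.08 and 0.091 m and linear speed of cartridge below 0.01 m/s); the robot touches nothing.
It fails at once if the cartridge is dropped or rolls off onto the table (height (world z) of cartridge below 0.06 m).
It fails at once if more than three strokes are fed (value of joint plunger above 0.07 m).
It fails at once if a bystander is moved by more than 40 mm (distance of any of plain_tube, big_jar, jar2, pot from where it was at the start of the episode above 0.04 m).
It also fails if it takes over 70 s, if anything falls off the work surface, if the arm or the gripper's body presses on something with over 40 N, if the wrist force passes 120 N, or if a joint passes its speed limit or range.

## Working session

There is one attempt and no reset: what is moved stays moved. The work goes in short steps, Python scripts to look and compute and a tool call to move; the robot and the scene stay as the last step left them, time stands still between calls to the robot, and variables do not carry over. Pictures are saved under pics/ and viewed, at most 10 in all, crops included, and the job is handed in when it is done.

Besides the shell and the picture viewer there is one more tool, called after "Request:" by a JSON object that holds its "api" and its "payload". jog_arm: Moves the arm, as the interface text tells. Its arguments: {"type":"object","properties":{"plan":{"type":"array","items":{"type":"array","items":{"type":"array","items":{"type":"number"}}}}},"required":["plan"]}

```bash
mkdir -p pics; python3 - <<'E'
from plant import ctrl
import cv2,numpy as np
for n in("side","top"):
    s=ctrl.snapshot(n); cv2.imwrite(f"pics/{n}0.png",s["image"][:,:,::-1]); print(n,s["vertical_fov"],s["cx"],s["cy"],np.round(s["R"],4).tolist(),np.round(s["t"],4).tolist())
    np.savez(f"{n}.npz",**s)
print(ctrl.get_obs())
E
```

```text
side 51.412942203996174 311.4350377428574 198.12931979006115 [[0.9886, -0.1507, -0.0018], [-0.1068, -0.6918, -0.7141], [0.1064, 0.7062, -0.7]] [-0.4323, 0.2114, 1.3737]
top 57.96488026985622 319.4850283369595 197.1461634732082 [[0.0185, -0.9998, 0.0025], [-0.9776, -0.0187, -0.2097], [0.2097, 0.0014, -0.9778]] [0.0553, 0.5027, 1.3594]
{'clock': 0.1, 'joint_pos': array([ 8.17098591e+01,  2.05874231e+01,  6.40144448e-01, -1.68150810e-02,
       -7.01374912e+01, -1.65078315e+01]), 'qvel': array([ 0.02025578, -0.03512141,  0.19216462,  0.05728156, -0.02200269,
        0.03872383]), 'tau': array([-1.27370287e-03, -5.84164989e+01,  2.93750650e+01,  7.01550588e+00,
        1.02000585e-02, -4.57844885e-05]), 'tool_pos': array([0.28294523, 0.61235503, 0.22572677]), 'orientation': array([ 1.79914232e+02, -8.93248995e-03, -2.48036906e+01]), 'force': array([0.11740709, 0.14756198, 0.13133477]), 'moment': array([-0.04468247,  0.00129026,  0.01475258]), 'gripper_force': 0.0, 'opening': 0.08780270559517274}
```

View pics/top0.png

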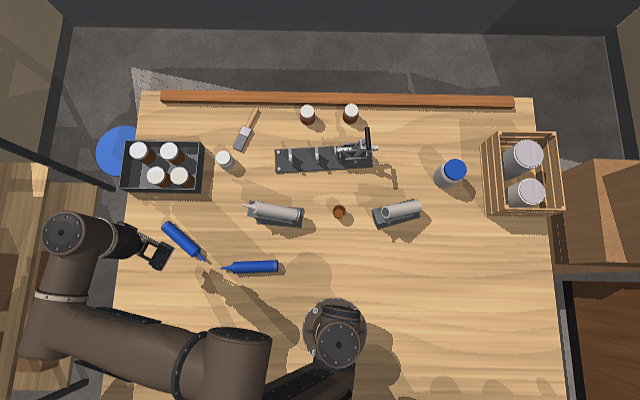

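View pics/side0.png

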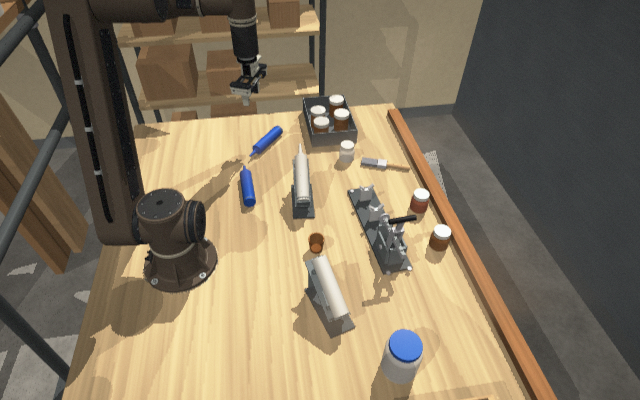

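The top view shows the white tube with a nozzle in the left cradle at about (275,211), nozzle towards (247,203). The dispenser lies around (322,157), with its lever bar at (367,138) and saddles at (290,155) and (318,153).
Possible mix-ups are the plain tube in the right cradle at (402,210), with no nozzle, and the blue look-alikes at (183,242) and (252,267). I choose the white tube at (275,211), which is at (302,177) in the side view, and check it in a close crop.

```bash
python3 - <<'E'
import cv2,numpy as np
t=cv2.imread("pics/top0.png");s=cv2.imread("pics/side0.png")
cv2.imwrite("pics/topc.png",cv2.resize(t[125:235,235:395],None,fx=5,fy=5,interpolation=cv2.INTER_CUBIC))
cv2.imwrite("pics/sidec.png",cv2.resize(s[140:280,280:420],None,fx=4.2,fy=4.2,interpolation=cv2.INTER_CUBIC))
E
```

```text
(no output)
```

View pics/topc.png

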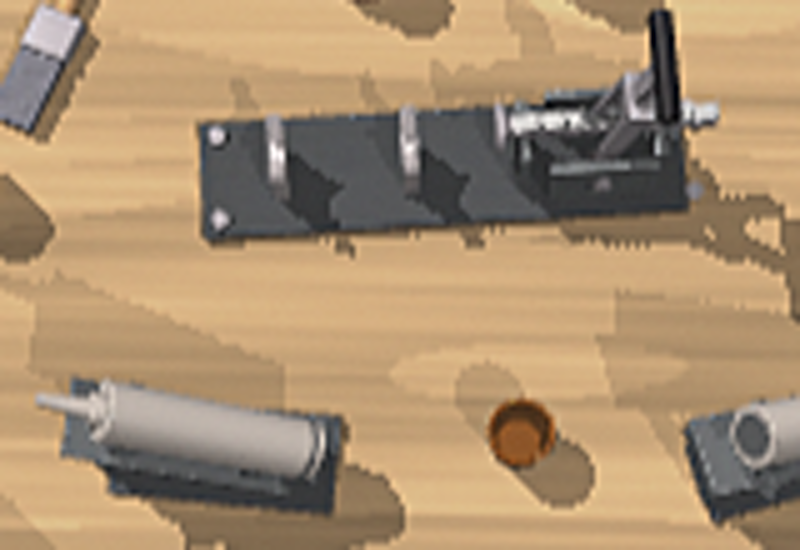

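View pics/sidec.png

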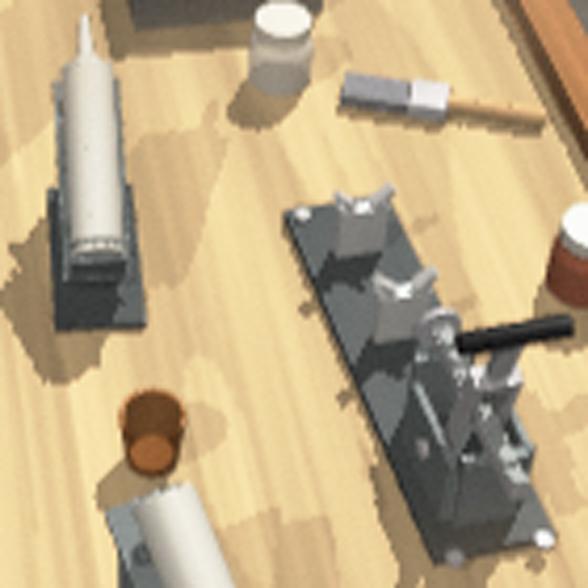

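The crops confirm it. The tube has a nozzle with its tip at topc (40,400) and sidec (84,18), and a grey band at the tail near topc (316,450) and sidec (98,248). The dispenser plate's corners are at topc (200,123), (207,240) and (688,210), and its bar runs from (660,12) to (668,120).

```bash
cat > h.py <<'E'
import numpy as np
from plant import ctrl
from scipy.spatial.transform import Rotation as Ro
class Cam:
    def __init__(s,d,M=None):
        s.f=200/np.tan(np.radians(float(d["vertical_fov"]))/2);s.cx,s.cy=float(d["cx"]),float(d["cy"])
        if M is None: s.Rt=np.array(d["R"]).T; s.o=-s.Rt@np.array(d["t"])
        else: s.Rt=M[:3,:3]; s.o=M[:3,3]
    def ray(s,u,v):
        r=s.Rt@np.array([(u-s.cx)/s.f,(v-s.cy)/s.f,1]); return r/np.linalg.norm(r)
    def plane(s,u,v,z):
        r=s.ray(u,v); return s.o+r*(z-s.o[2])/r[2]
    def proj(s,X):
        c=s.Rt.T@(np.array(X)-s.o); return np.array([c[0]/c[2]*s.f+s.cx,c[1]/c[2]*s.f+s.cy])
def tri(c1,p1,c2,p2):
    a,b=c1.ray(*p1),c2.ray(*p2)
    k=np.linalg.lstsq(np.c_[a,-b],c2.o-c1.o,rcond=None)[0]
    A,B=c1.o+k[0]*a,c2.o+k[1]*b
    return (A+B)/2,np.linalg.norm(A-B)
def pose(o): return np.array(o["tool_pos"]),Ro.from_euler("xyz",o["orientation"],degrees=True)
def wrist():
    o=ctrl.get_obs();p,R=pose(o);d=ctrl.snapshot("wrist")
    T=np.eye(4);T[:3,:3]=R.as_matrix();T[:3,3]=p
    return d["image"],Cam(d,T@np.array(d["T_tool_cam"])),o
def goto(p,R):
    "shift and rotvec in tool axes from present pose"
    p0,R0=pose(ctrl.get_obs())
    return np.round(R0.inv().apply(np.array(p)-p0),4).tolist(),np.round((R0.inv()*R).as_rotvec(degrees=True),1).tolist()
E
python3 - <<'E'
from h import *
np.set_printoptions(precision=4,suppress=True)
T=Cam(np.load("top.npz"));S=Cam(np.load("side.npz"))
t=lambda u,v:((u+.5)/5-.5+235,(v+.5)/5-.5+125)
s=lambda u,v:((u+.5)/4.2-.5+280,(v+.5)/4.2-.5+140)
for n,a,b in[("tip",(40,400),(84,18)),("front",(107,411),(90,60)),("tail",(316,450),(98,248)),("barA",(660,12),(572,325)),("barB",(668,120),(462,342))]:
    print(n,*tri(T,t(*a),S,s(*b)))
for c in[(200,123),(207,240),(688,210)]: print("plate top",T.plane(*t(*c),.012))
for c in[(285,213),(440,562),(553,543),(395,205)]: print("plate side",S.plane(*s(*c),.012))
# saddle tops in top: z~.086
for c in[(272,118),(280,185),(406,110),(411,180)]: print("saddle",T.plane(*t(*c),.095))
print(ctrl.snapshot("wrist")["T_tool_cam"])
E
```

```text
tip [0.4431 0.3351 0.184 ] 0.0033159304915753324
front [0.4402 0.2896 0.1726] 0.007206885583654832
tail [0.4273 0.1454 0.088 ] 0.004335117623741542
barA [ 0.7346 -0.102   0.2056] 0.003403596085699869
barB [ 0.6521 -0.1068  0.2066] 0.004356454127341579
plate top [0.7101 0.2546 0.012 ]
plate top [0.6096 0.2444 0.012 ]
plate top [ 0.6427 -0.1492  0.012 ]
plate side [0.6147 0.2418 0.012 ]
plate side [ 0.6492 -0.1542  0.012 ]
plate side [ 0.7397 -0.1503  0.012 ]
plate side [0.7172 0.2369 0.012 ]
saddle [0.6858 0.1874 0.095 ]
saddle [0.6313 0.1792 0.095 ]
saddle [0.6944 0.0828 0.095 ]
saddle [0.6373 0.0778 0.095 ]
[[ 0.0005 -0.9538 -0.3004  0.0818]
 [ 1.      0.0003  0.0005  0.0002]
 [-0.0004 -0.3004  0.9538 -0.1578]
 [ 0.      0.      0.      1.    ]]
```

```bash
cat >> h.py <<'E'
def frame(yaw,slope):
    "tool x = -axis, z down square to axis; yaw of axis, slope up, degrees"
    y,s=np.radians([yaw,slope]); a=np.array([np.cos(y)*np.cos(s),np.sin(y)*np.cos(s),np.sin(s)])
    n=np.array([-np.cos(y)*np.sin(s),-np.sin(y)*np.sin(s),np.cos(s)])
    return Ro.from_matrix(np.c_[-a,np.cross(-n,-a),-n]),a,n
E
python3 - <<'E'
from h import *
R,a,n=frame(85.15,30); m=np.array([.4335,.219,.118])
for p in [(.33,.5,.36),(.41,.25,.36),m+.16*n]: print(p,goto(p,R))
E
```

```text
(0.33, 0.5, 0.36) ([0.0899, 0.0825, -0.134], [18.4, -26.2, 68.3])
(0.41, 0.25, 0.36) ([0.2674, 0.2759, -0.1338], [18.4, -26.2, 68.3])
[0.42673621 0.13928644 0.25656406] ([0.329, 0.3692, -0.0302], [18.4, -26.2, 68.3])
```

Request:
{"api": "jog_arm", "payload": {"plan": [[[1, 0.03, 0.028, -0.06, 2.3, -3.3, 8.5], [1, 0.06, 0.055, -0.12, 4.6, -6.5, 17], [1, 0.09, 0.0825, -0.134, 6.9, -9.8, 25.6], [1, 0.125, 0.121, -0.134, 9.2, -13.1, 34.1], [1, 0.16, 0.16, -0.134, 11.5, -16.4, 42.7], [1, 0.2, 0.2, -0.134, 13.8, -19.6, 51.2], [1, 0.235, 0.24, -0.134, 16.1, -22.9, 59.8], [1, 0.2674, 0.2759, -0.134, 18.4, -26.2, 68.3], [1, 0.29, 0.31, -0.1, 18.4, -26.2, 68.3], [1, 0.31, 0.34, -0.06, 18.4, -26.2, 68.3], [1, 0.329, 0.3692, -0.03, 18.4, -26.2, 68.3], [1, 0.329, 0.3692, -0.03, 18.4, -26.2, 68.3], [1, 0.329, 0.3692, -0.03, 18.4, -26.2, 68.3]]]}}

```text
clock: 1.78
tool_pos: [0.4273, 0.1395, 0.2569]
orientation: [-179.9, 30.1, -94.8]
force: [-0.0, 0.2, -0.2]
opening: 0.0876
gripper_force: 0.0
```

```bash
python3 - <<'E'
from h import *
import cv2
im,C,o=wrist(); cv2.imwrite("pics/w1.png",im[:,:,::-1]); print(o["clock"],o["tool_pos"],o["orientation"],o["joint_pos"])
R,a,n=frame(85.15,30); m=np.array([.4335,.219,.118])
for k in(-.085,0,.085,.133): print(k,C.proj(m+a*k))
E
```

```text
1.775 [0.42726258 0.13954299 0.25689559] [-179.94168898   30.09877686  -94.83245913] [ 16.65491735  -4.07091582 -19.14323755 -30.63269008 -66.2175748
 -11.06317371]
-0.085 [319.78408091  92.96172651]
0 [319.69565351 177.83345083]
0.085 [319.62004772 250.3991249 ]
0.133 [319.58200544 286.91172208]
```

View pics/w1.png

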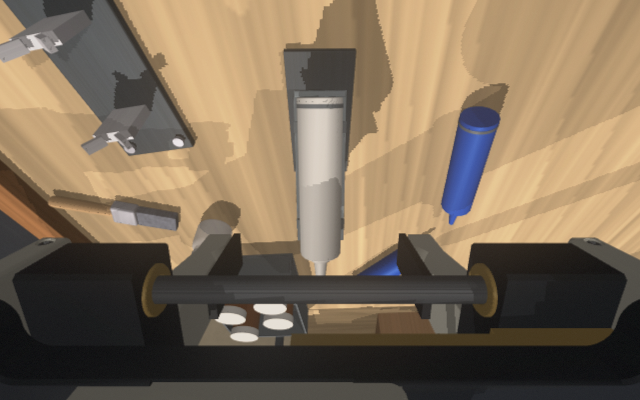

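The wrist view shows the white tube with its band at the tail, around (320,97), the front end at (320,262) and the nozzle below it. Laterally it is centred at column 320, against 319.7 predicted.

```bash
python3 - <<'E'
from h import *
im,C,o=wrist()
R,a,n=frame(85.15,30); m=np.array([.4335,.219,.118])
for k in(-.085,.085): print(k,C.proj(m+a*k+.023*n))
b=im[:,:,2].astype(int);
print([ (v,im[v,320].tolist()) for v in list(range(88,108,2))+list(range(254,268,2))])
for v in(130,180,230):
    r=np.where((im[v,280:360].min(1)>125)&(np.ptp(im[v,280:360].astype(int),axis=1)<30))[0]+280; print(v,r.min(),r.max())
print(goto(m-.019*n,R))
E
```

```text
-0.085 [320.00905552  91.91019066]
0.085 [319.57842507 259.93679827]
[(88, [62, 58, 54]), (90, [94, 94, 92]), (92, [101, 101, 99]), (94, [100, 99, 98]), (96, [118, 112, 106]), (98, [215, 206, 194]), (100, [218, 208, 195]), (102, [218, 209, 197]), (104, [112, 112, 109]), (106, [113, 112, 110]), (254, [179, 169, 160]), (256, [178, 168, 158]), (258, [177, 168, 158]), (260, [182, 173, 163]), (262, [189, 180, 170]), (264, [198, 189, 177]), (266, [198, 189, 178])]
130 298 339
180 299 332
230 300 331
([0.0018, 0.0006, 0.1793], [-0.1, 0.1, 0.1])
```

Request:
{"api": "jog_arm", "payload": {"plan": [[[1, 0, 0, 0.05, 0, 0, 0], [1, -0.001, 0, 0.1, 0, 0, 0], [1, -0.001, 0, 0.14, 0, 0, 0], [1, -0.001, 0, 0.165, 0, 0, 0], [1, -0.001, 0, 0.18, 0, 0, 0], [1, -0.001, 0, 0.18, 0, 0, 0], [0.5, -0.001, 0, 0.18, 0, 0, 0], [0.3, -0.001, 0, 0.18, 0, 0, 0], [0.3, -0.001, 0, 0.18, 0, 0, 0], [0.3, -0.001, 0, 0.18, 0, 0, 0], [0.3, -0.001, 0, 0.18, 0, 0, 0], [0.3, -0.001, 0, 0.18, 0, 0, 0]]]}}

```text
clock: 3.38
tool_pos: [0.4346, 0.2303, 0.1015]
orientation: [-180.0, 30.1, -94.8]
force: [-1.7, -1.4, 3.3]
opening: 0.0455
gripper_force: 30.0
```

```bash
python3 - <<'E'
from h import *
R,a,n=frame(94.9,0)
p0,R0=pose(ctrl.get_obs())
for p,r in [(p0+.1*n+[0,0,.02],R),((.55,.18,.27),R),((.670,.128,.24),R)]: print(p,goto(p,r))
E
```

```text
[0.43460953 0.23030305 0.22148699] ([-0.0602, -0.0001, -0.1038], [-2.6, 30.0, -9.5])
(0.55, 0.18, 0.27) ([-0.0494, -0.1193, -0.166], [-2.6, 30.0, -9.5])
(0.67, 0.128, 0.24) ([0.0018, -0.2432, -0.1609], [-2.6, 30.0, -9.5])
```

Request:
{"api": "jog_arm", "payload": {"plan": [[[0.3, 0, 0, -0.03, 0, 0, 0], [0.3, 0, 0, -0.065, 0, 0, 0], [0.3, -0.03, 0, -0.09, 0, 5, 0], [0.3, -0.055, -0.02, -0.12, -0.5, 10, -2], [0.3, -0.055, -0.05, -0.145, -1, 15, -4], [0.3, -0.055, -0.085, -0.16, -1.5, 20, -6], [0.3, -0.049, -0.12, -0.166, -2.2, 25, -8], [0.3, -0.035, -0.155, -0.166, -2.6, 30, -9.5], [0.3, -0.02, -0.19, -0.164, -2.6, 30, -9.5], [0.3, -0.01, -0.22, -0.162, -2.6, 30, -9.5], [0.3, 0.002, -0.243, -0.161, -2.6, 30, -9.5], [0.3, 0.002, -0.243, -0.161, -2.6, 30, -9.5], [0.3, 0.002, -0.243, -0.161, -2.6, 30, -9.5]]]}}

```text
clock: 5.0
tool_pos: [0.6694, 0.1277, 0.2396]
orientation: [180.0, 0.0, -85.1]
force: [0.2, -0.0, -2.3]
opening: 0.0454
gripper_force: 30.0
```

```bash
python3 - <<'E'
from h import *
import cv2
im,C,o=wrist(); cv2.imwrite("pics/w2.png",im[:,:,::-1]); print(o["clock"],o["tool_pos"],o["orientation"],o["force"],o["gripper_force"])
np.savez("w2.npz",Rt=C.Rt,o=C.o,f=C.f,c=[C.cx,C.cy])
s=ctrl.snapshot("top"); 
w=cv2.resize(s["image"][110:230,220:420,::-1],None,fx=4,fy=4,interpolation=cv2.INTER_CUBIC); cv2.imwrite("pics/t2.png",w)
E
```

```text
5.0 [0.66944264 0.12770853 0.23955164] [ 1.79960906e+02  2.39534646e-02 -8.50953987e+01] [ 0.21207931 -0.02649287 -2.33264845] 29.98867839574814
```

View pics/w2.png

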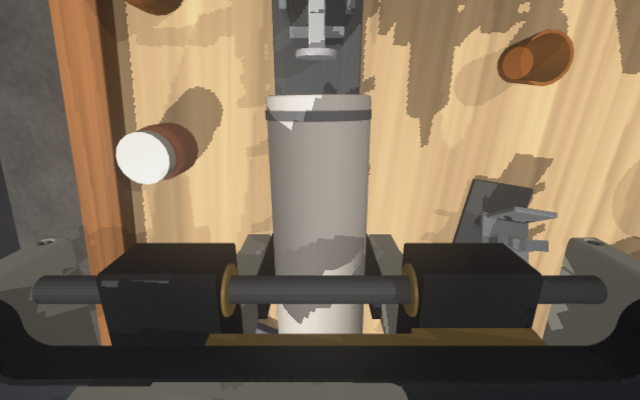

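The wrist view shows the held tube with its tail edge at row about 96. Behind it are the base plate, with edges at columns 274 and 361 on row 85, and the push plate disc centred near (317,50), columns 296 to 338.

```bash
python3 - <<'E'
from h import *
d=np.load("w2.npz")
C=Cam.__new__(Cam);C.Rt,C.o,C.f=d["Rt"],d["o"],float(d["f"]);C.cx,C.cy=d["c"]
np.set_printoptions(precision=4,suppress=True)
l,r=C.plane(274,85,.012),C.plane(361,85,.012); print("plate",l,r,(l+r)/2)
print("disc", C.plane(296,51,.095),C.plane(338,51,.095),C.plane(317,55,.095),"top",C.plane(317,48,.114))
za=.2396+.019
print("tail",C.plane(320,95,za+.023),C.plane(267,100,za),C.plane(371,100,za))
_,a,n=frame(94.9,0)
# plate line params
p=(l+r)/2
print("at load y=.128 line x:",p[0]+(.128-p[1])*a[0]/a[1])
E
```

```text
plate [0.7299 0.0375 0.012 ] [0.6286 0.0288 0.012 ] [0.6793 0.0331 0.012 ]
disc [0.7002 0.0091 0.095 ] [0.6629 0.0059 0.095 ] [0.6813 0.0108 0.095 ] top [0.6814 0.0077 0.114 ]
tail [0.6763 0.0454 0.2816] [0.6985 0.0493 0.2586] [0.6543 0.0455 0.2586]
at load y=.128 line x: 0.6711270916156971
```

Request:
{"api": "jog_arm", "payload": {"plan": [[[0.3, 0.002, -0.002, 0.04, 0, 0, 0], [0.3, 0.002, -0.002, 0.08, 0, 0, 0], [0.3, 0.002, -0.002, 0.11, 0, 0, 0], [0.3, 0.002, -0.002, 0.135, 0, 0, 0], [0.3, 0.002, -0.002, 0.15, 0, 0, 0], [0.3, 0.002, -0.002, 0.156, 0, 0, 0], [0.3, 0.002, -0.002, 0.159, 0, 0, 0], [0.3, 0.002, -0.002, 0.159, 0, 0, 0], [0.3, 0.002, -0.002, 0.159, 0, 0, 0]]]}}

```text
clock: 6.22
tool_pos: [0.6724, 0.1262, 0.0816]
orientation: [-179.9, 0.0, -85.1]
force: [0.1, -0.2, -2.3]
opening: 0.0454
gripper_force: 30.0
```

Request:
{"api": "jog_arm", "payload": {"plan": [[[0.3, 0, 0, 0.002, 0, 0, 0], [0.3, 0, 0, 0.004, 0, 0, 0], [0.3, 0, 0, 0.0055, 0, 0, 0], [0.3, 0, 0, 0.0055, 0, 0, 0], [0.3, 0, 0, 0.0055, 0, 0, 0]]]}}

```text
clock: 6.85
tool_pos: [0.6724, 0.1263, 0.0777]
orientation: [-179.9, 0.0, -85.1]
force: [-5.3, 0.3, 12.3]
opening: 0.0455
gripper_force: 30.0
```

Request:
{"api": "jog_arm", "payload": {"plan": [[[0.3, 0, 0.001, 0, 0, 0, 0], [0.3, 0, 0.0015, 0, 0, 0, 0], [0.3, 0, 0.0015, 0, 0, 0, 0]]]}}

```text
clock: 7.22
tool_pos: [0.6723, 0.1263, 0.0777]
orientation: [-179.8, 0.0, -85.1]
force: [-0.2, -0.5, 7.7]
opening: 0.0455
gripper_force: 30.0
```

Request:
{"api": "jog_arm", "payload": {"plan": [[[0.58, 0, 0, 0, 0, 0, 0], [0.62, 0, 0, 0, 0, 0, 0], [0.7, 0, 0, 0, 0, 0, 0], [0.85, 0, 0, 0, 0, 0, 0], [0.85, 0, 0, 0, 0, 0, 0], [0.85, 0, 0, 0, 0, 0, 0]]]}}

```text
clock: 7.98
tool_pos: [0.6704, 0.1259, 0.0752]
orientation: [180.0, 0.0, -85.1]
force: [0.5, 0.2, -0.8]
opening: 0.0742
gripper_force: 0.0
```

Request:
{"api": "jog_arm", "payload": {"plan": [[[1, 0, 0, -0.03, 0, 0, 0], [1, 0, 0, -0.08, 0, 0, 0], [0.5, 0, 0, -0.14, 0, 0, 0], [0, 0, 0, -0.2, 0, 0, 0], [0, 0.06, 0, -0.2, 0, 0, 0], [0, 0.12, 0, -0.2, 0, 0, 0], [0, 0.12, 0, -0.2, 0, 0, 0], [0, 0.12, 0, -0.2, 0, 0, 0]]]}}

```text
clock: 8.98
tool_pos: [0.6807, 0.006, 0.2752]
orientation: [180.0, 0.0, -85.1]
force: [0.2, 0.1, -0.3]
opening: 0.0326
gripper_force: 0.0
```

```bash
python3 - <<'E'
from h import *
import cv2
im,C,o=wrist(); print(o["clock"],o["tool_pos"],o["opening"])
s=ctrl.snapshot("side")["image"]
a=cv2.resize(s[140:280,280:420],None,fx=3,fy=3,interpolation=cv2.INTER_CUBIC)
b=cv2.resize(im,(378,236)); w=np.zeros((420,800,3),np.uint8); w[:,:420]=a; w[:236,421:799]=b
cv2.imwrite("pics/c3.png",w[:,:,::-1])
np.savez("w3.npz",Rt=C.Rt,o=C.o,f=C.f,c=[C.cx,C.cy])
E
```

```text
8.975 [0.68073072 0.00596826 0.27515661] 0.03263839057798467
```

View pics/c3.png

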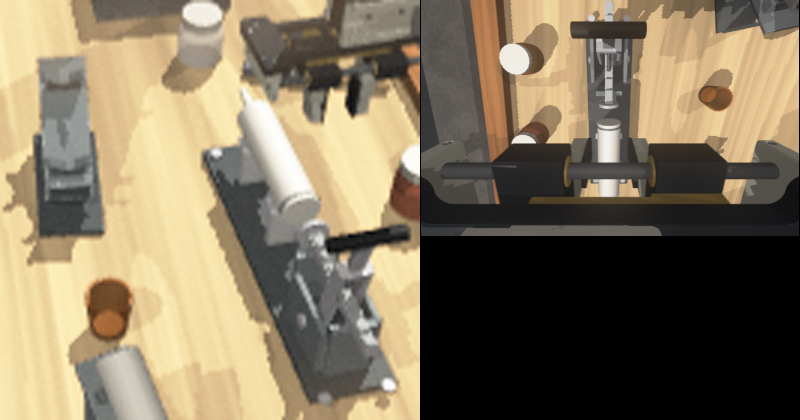

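The cartridge now lies in both saddles, nozzle forward (side part: 245,95 to 300,205). The lever bar is in the wrist part at (571 to 646, 30), which is wrist pixel (317,51).

```bash
python3 - <<'E'
from h import *
d=np.load("w3.npz")
C=Cam.__new__(Cam);C.Rt,C.o,C.f=d["Rt"],d["o"],float(d["f"]);C.cx,C.cy=d["c"]
for p in[(317,51),(254,51),(381,51)]: print(C.plane(*p,.207))
c=C.plane(317,51,.207); R,a,n=frame(94.9,0)
q=c-a*.04
for z in(.275,.19): print(goto((q[0],q[1],z),R))
E
```

```text
[ 0.69156488 -0.1044659   0.207     ]
[ 0.73327046 -0.10089045  0.207     ]
[ 0.64918848 -0.10809885  0.207     ]
([0.1521, -0.001, 0.0001], [0.0, 0.0, 0.1])
([0.1522, -0.001, 0.0851], [0.0, 0.0, 0.1])
```

Request:
{"api": "jog_arm", "payload": {"plan": [[[0, 0.05, -0.001, 0, 0, 0, 0], [0, 0.1, -0.001, 0, 0, 0, 0], [0, 0.152, -0.001, 0, 0, 0, 0], [0, 0.152, -0.001, 0, 0, 0, 0], [0, 0.152, -0.001, 0.04, 0, 0, 0], [0, 0.152, -0.001, 0.075, 0, 0, 0], [0, 0.152, -0.001, 0.085, 0, 0, 0], [0, 0.152, -0.001, 0.085, 0, 0, 0], [0, 0.152, -0.001, 0.085, 0, 0, 0]]]}}

```text
clock: 10.2
tool_pos: [0.6959, -0.1446, 0.1921]
orientation: [-179.9, -0.0, -85.0]
force: [0.5, -0.4, 0.6]
opening: 0.0007
gripper_force: 0.0
```

Request:
{"api": "jog_arm", "payload": {"plan": [[[0, -0.01, 0, 0, 0, 0, 0], [0, -0.02, 0, 0, 0, 0, 0], [0, -0.03, 0, 0, 0, 0, 0], [0, -0.04, 0, 0, 0, 0, 0], [0, -0.05, 0, 0, 0, 0, 0], [0, -0.06, 0, 0, 0, 0, 0], [0, -0.07, 0, 0, 0, 0, 0], [0, -0.078, 0, 0, 0, 0, 0], [0, -0.078, 0, 0, 0, 0, 0], [0, -0.078, 0, 0, 0, 0, 0]]]}}

```text
clock: 11.45
tool_pos: [0.6888, -0.068, 0.1913]
orientation: [-179.9, -0.1, -85.1]
force: [2.4, -6.1, 2.4]
opening: 0.0008
gripper_force: 3.2
```

Request:
{"api": "jog_arm", "payload": {"plan": [[[0, -0.003, 0, 0, 0, 0, 0], [0, -0.006, 0, 0, 0, 0, 0], [0, -0.009, 0, 0, 0, 0, 0], [0, -0.009, 0, 0, 0, 0, 0]]]}}

```text
clock: 11.95
tool_pos: [0.6881, -0.0594, 0.1904]
orientation: [-179.9, -0.1, -85.1]
force: [3.4, -8.3, -2.2]
opening: 0.0004
gripper_force: 4.4
```

Request:
{"api": "jog_arm", "payload": {"plan": [[[0, -0.003, 0, 0, 0, 0, 0], [0, -0.006, 0, 0, 0, 0, 0], [0, -0.006, 0, 0, 0, 0, 0]]]}}

```text
clock: 12.32
tool_pos: [0.6878, -0.0567, 0.1902]
orientation: [-180.0, -0.3, -85.1]
force: [8.2, -21.0, -6.5]
opening: 0.0004
gripper_force: 10.9
```

Request:
{"api": "jog_arm", "payload": {"plan": [[[0, 0.02, 0, 0, 0, 0, 0], [0, 0.04, 0, 0, 0, 0, 0], [0, 0.06, 0, 0, 0, 0, 0], [0, 0.08, 0, 0, 0, 0, 0], [0, 0.093, 0, 0, 0, 0, 0], [0, 0.093, 0, 0, 0, 0, 0], [0, 0.093, 0, 0, 0, 0, 0], [0, 0.093, 0, 0, 0, 0, 0]]]}}

```text
clock: 13.32
tool_pos: [0.6949, -0.1443, 0.1903]
orientation: [-180.0, 0.0, -85.0]
force: [0.6, 0.6, 0.2]
opening: 0.0004
gripper_force: 0.0
```

```bash
python3 - <<'E'
from h import *
import cv2
s=ctrl.snapshot("side")["image"];t=ctrl.snapshot("top")["image"]
a=cv2.resize(s[150:270,320:420],None,fx=4,fy=4,interpolation=cv2.INTER_CUBIC)
b=cv2.resize(t[120:200,260:390],None,fx=3,fy=3,interpolation=cv2.INTER_CUBIC)
w=np.zeros((480,800,3),np.uint8); w[:,:400]=a; w[:240,405:795]=b; cv2.imwrite("pics/c4.png",w[:,:,::-1])
E
```

```text
(no output)
```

View pics/c4.png

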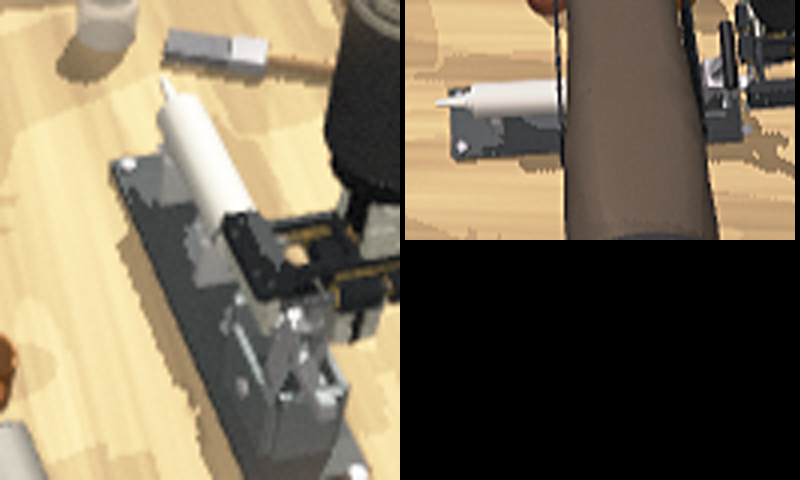

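The arm hides part of the dispenser, but the cartridge still lies in the saddles and the bar is home (c4 (728,60), which is top column 367.7, as at the start). On to stroke two.

Request:
{"api": "jog_arm", "payload": {"plan": [[[0, -0.015, 0, 0, 0, 0, 0], [0, -0.03, 0, 0, 0, 0, 0], [0, -0.04, 0, 0, 0, 0, 0], [0, -0.05, 0, 0, 0, 0, 0], [0, -0.06, 0, 0, 0, 0, 0], [0, -0.07, 0, 0, 0, 0, 0], [0, -0.08, 0, 0, 0, 0, 0], [0, -0.087, 0, 0, 0, 0, 0], [0, -0.09, 0, 0, 0, 0, 0], [0, -0.092, 0, 0, 0, 0, 0], [0, -0.092, 0, 0, 0, 0, 0], [0, -0.092, 0, 0, 0, 0, 0]]]}}

```text
clock: 14.92
tool_pos: [0.6878, -0.0568, 0.1904]
orientation: [-180.0, -0.3, -85.1]
force: [7.2, -20.5, -4.4]
opening: 0.0006
gripper_force: 9.9
```

Request:
{"api": "jog_arm", "payload": {"plan": [[[0, 0.02, 0, 0, 0, 0, 0], [0, 0.04, 0, 0, 0, 0, 0], [0, 0.06, 0, 0, 0, 0, 0], [0, 0.08, 0, 0, 0, 0, 0], [0, 0.092, 0, 0, 0, 0, 0], [0, 0.092, 0, 0, 0, 0, 0], [0, 0.092, 0, 0, 0, 0, 0], [0, 0.092, 0, 0, 0, 0, 0]]]}}

```text
clock: 15.92
tool_pos: [0.6949, -0.1443, 0.1903]
orientation: [-180.0, 0.0, -85.0]
force: [0.1, 0.1, -0.0]
opening: 0.0003
gripper_force: 0.0
```

Request:
{"api": "jog_arm", "payload": {"plan": [[[0, -0.015, 0, 0, 0, 0, 0], [0, -0.03, 0, 0, 0, 0, 0], [0, -0.038, 0, 0, 0, 0, 0], [0, -0.046, 0, 0, 0, 0, 0], [0, -0.053, 0, 0, 0, 0, 0], [0, -0.06, 0, 0, 0, 0, 0], [0, -0.066, 0, 0, 0, 0, 0], [0, -0.072, 0, 0, 0, 0, 0], [0, -0.078, 0, 0, 0, 0, 0], [0, -0.083, 0, 0, 0, 0, 0], [0, -0.087, 0, 0, 0, 0, 0], [0, -0.09, 0, 0, 0, 0, 0], [0, -0.092, 0, 0, 0, 0, 0], [0, -0.092, 0, 0, 0, 0, 0], [0, -0.092, 0, 0, 0, 0, 0]]]}}

```text
clock: 17.8
tool_pos: [0.6878, -0.0569, 0.1904]
orientation: [-180.0, -0.3, -85.1]
force: [6.4, -19.5, -2.8]
opening: 0.0002
gripper_force: 9.7
```

Now back home, then straight up and clear of the dispenser to look.

Request:
{"api": "jog_arm", "payload": {"plan": [[[0, 0.02, 0, 0, 0, 0, 0], [0, 0.04, 0, 0, 0, 0, 0], [0, 0.06, 0, 0, 0, 0, 0], [0, 0.08, 0, 0, 0, 0, 0], [0, 0.095, 0, 0, 0, 0, 0], [0, 0.095, 0, 0, 0, 0, 0], [0, 0.095, 0, -0.04, 0, 0, 0], [0, 0.095, 0, -0.09, 0, 0, 0], [0, 0.095, 0, -0.14, 0, 0, 0], [0, 0.1, 0.05, -0.16, 0, 0, 0], [0, 0.1, 0.1, -0.16, 0, 0, 0], [0, 0.1, 0.15, -0.16, 0, 0, 0], [0, 0.1, 0.15, -0.16, 0, 0, 0]]]}}

```text
clock: 19.42
tool_pos: [0.5435, -0.1657, 0.3522]
orientation: [-179.8, 0.0, -85.1]
force: [1.1, -0.2, 0.1]
opening: 0.0007
gripper_force: 0.0
```

```bash
python3 - <<'E'
from h import *
import cv2
im,C,o=wrist();print(o["clock"],o["tool_pos"],o["force"])
s=ctrl.snapshot("side")["image"];t=ctrl.snapshot("top")["image"]
a=cv2.resize(s[150:270,320:420],None,fx=4,fy=4,interpolation=cv2.INTER_CUBIC)
b=cv2.resize(t[120:200,260:390],None,fx=3,fy=3,interpolation=cv2.INTER_CUBIC)
w=np.zeros((480,800,3),np.uint8); w[:,:400]=a; w[:240,405:795]=b; w[244:480,405:783]=cv2.resize(im,(378,236)); cv2.imwrite("pics/c5.png",w[:,:,::-1])
E
```

```text
19.425 [ 0.54345643 -0.16574189  0.35222622] [ 1.05437594 -0.18172807  0.14696862]
```

View pics/c5.png

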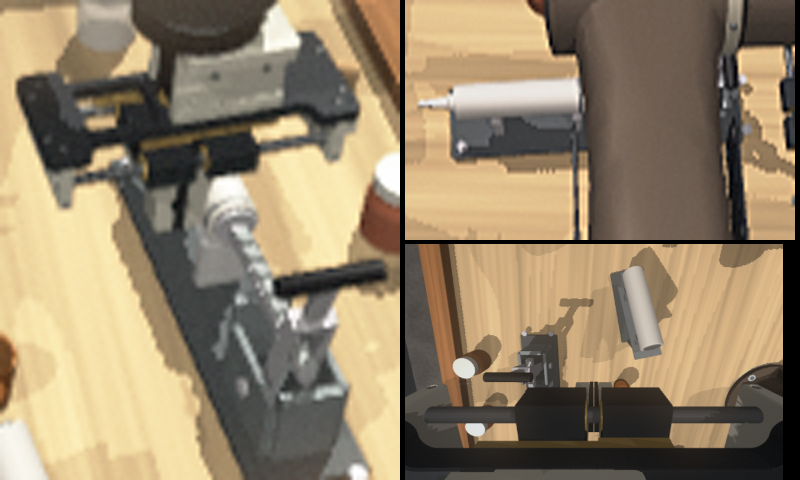

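The rod has pushed out to the cartridge's tail at c5 (232,210). The nozzle tip has moved about 23 mm forward, from (437,101) to (420,103), and the bar is back home. I'm handing in.

```bash
python3 -c "
from plant import ctrl
print(ctrl.close_job())"
```

```text
the job is handed in; nothing more can be done
None
```

The cartridge lies level in the dispenser's saddles, nozzle forward, fed by three full lever strokes with the push plate at its tail and the lever back home. I handed the job in at about 19.5 s on the robot's clock, and no verdict came back.

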